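Recover the wrench left under the sliding guard

ROBOT

A 7-joint arm with a two-finger parallel gripper is mounted at the origin on the work surface. World frame = base frame: x ahead of the robot, y to its left, z up, the work surface at z = 0. Lengths are in m, angles in degrees, forces in N, time in s.
With the tool pointing down it reaches from about 0.4 to 0.925 m from the base axis. Payload 5.6 kg.
Tool frame: the origin (TCP) lies midway between the tips of the shut fingers; the grasp point (between the pads) lies 19 mm behind it; z points along the fingers, y is the line along which they close (so a half turn about z gives the same grasp; the last joint's range is limited). The gripper opens to 85 mm and grips with 20 to 120 N. Pads are 22 mm wide; open, the fingers measure 114 mm over their backs; the gripper's body (76 mm by 85 mm) begins 54 mm behind the grasp point. The pads swing forward as they close: fully open they stand 13 mm farther back than shut.
Start: joints at [63.312, 26.786, -0.665, 91.828, 0.344, 61.387, -3.226], TCP at [0.267, -0.593, 0.198] pointing down, gripper open.
Joint ranges: [-144.91, 144.91], [-17.63, 115.5], [-89.93, 88.59], [15.96, 139.68], [-74.01, 254.01], [8.47, 105.57], [-167.45, 167.45]. Speed limits (degrees/s): [147.25, 147.25, 180, 180, 180, 180, 180].

INTERFACE

Orientations are given as a 3x3 rotation matrix whose columns are the frame's x, y, z axes.
In Python, from rig import * gives the robot as it stands.
- The arm moves only by the tool move_arm, never from a script. Its arguments are lists of equal length, an entry for each row: "translation": the shift along the tool's x, y, z in cm, a list of three; "angular": the turn, a rotation vector about the tool's x, y, z in rad, a list of three; "grip": the finger opening in cm, from 0 to 8.54. A call has 1 to 8 rows; each row shifts and turns the commanded pose from where the row before left it, along the tool's axes as they then stand; what a row does not reach is not made up. A row lasts 1/8 s, in which the tool goes at most 62.5 mm and 10.7 degrees, less where a joint would pass 70% of its speed; a pose out of reach is approached as far as the arm can. A call with a gripper value outside its range is refused whole. The fingers move at their own pace and stop on an object; "newtons" is the grip in N (left out, the last holds). Time passes only in rows, so rows that do not move let the fingers close. It gives the time, the measured TCP pose, the force, the opening and the grip force at its end, in the units of the state.
- read_state(): the state, without advancing time (a new reading comes with each control period).
- read_camera(name): name is "side" or "top" or "wrist"; returns a dict with "color" (420x560x3 uint8, red, green, blue), "fx", "fy", "cx", "cy" (pixels), "k1" (the pictures are not rectified: a ray, as slopes to the right and down, at radius r is drawn at 1 + k1 r^2 times it, then the intrinsics apply), "eye" and "orientation" of the camera in the world. Camera axes: x right, y up, looking along -z (the intrinsics and any distortion apply to the point x, -y, -z); pixel columns grow to the right and rows downward; lengths in m; the calibration is good to about 2 mm. A picture is of the moment at which its call begins. There is no depth.
- finish_job(): hands the job in; it is judged then, once.
The state is a dict: "time": time; "q": joint angles; "qd": joint speeds; "effort": joint torques, N m; "ee_pos": TCP position; "orientation": TCP orientation; "contact_force": force on the tool from outside, world axes, zero at the start; "torque": the same for the moment, N m; "width": finger opening in m; "grip_force": force on a finger pad.
Only numpy, scipy, OpenCV 4.12 (cv2) and the standard library are available. Lean on these libraries where they do the work, as an engineer would, in place of code of your own. Each camera call takes 0.05 s, during which the arm holds its last target. There are 200 camera calls.

TASK

Someone left a small wrench in one of the two wells of the deburring machine. Slide the clear guard by its handle all the way to the side that uncovers the wrench's well (the other well, with the pipe coupling in it, stays covered), lift the wrench out and lay it flat inside the open metal tray, without dropping it from a height. Then slide the guard back to the middle so that both wells are fully covered again, and leave the coupling and everything else on the bench as it was.

Things in the scene. Friction and masses are not known exactly. Their poses are not given: they have to be found in the camera images.
- machine: Grey twin-well deburring machine, fixed: 230 mm (its x) by 550 mm (its y), guard rails' top at 112 mm. Origin: centre of its underside, on the bench; x away from the robot, y along the guard's track, z up. Side housings' tops and well rims at 100 mm. Dark ticks on the rails at y = +-135 mm show where the guard's ends are when shut.
- well_a (a point): Centre of the floor of the well on the machine's +y side (machine x = 0, y = 65 mm), 55 mm above the bench, 45 mm below the rim. The well is 190 mm (x) by 120 mm (y) inside; a fixed brush roller 39 mm thick lies along y in it at x = 72 mm.
- well_b (a point): The same for the other, equal well, on the machine's -y side (y = -65 mm), with its own brush roller.
- guard (a joint): Clear panel in an aluminium frame, 270 mm along y, 101 to 109 mm above the bench, sliding along the machine's y. In m: 0 = middle, both wells covered (10 mm overlap at each outer end); +0.135 = fully to +y (-y well open); -0.135 = fully to -y (+y well open). Friction about 4 N; stays where left; no stop in the middle; may start a little off the middle.
- guard_grip (a point): Middle of the guard's handle bar: a round steel bar 12 mm thick and 80 mm long, along the machine's x, its centre line 143 mm above the bench and 34 mm above the panel's top, on an upright at each end. It lies at machine x = -52 mm and, with the guard in the middle, y = 0; it moves with the guard. Axes as the machine's.
- wrench: Small steel spanner, 107 mm long, 10 mm thick, 0.11 kg, lying flat on the floor of one of the wells, roughly along the machine's x. Shank 16 mm wide; ends 26 to 28 mm wide. Origin: middle of its underside, in the shank; x along it to the open jaw, z up.
- wrench_ring (a point): Centre of the wrench's ring end, 42 mm from its middle, at half thickness (5 mm up).
- wrench_jaw (a point): Centre of the wrench's open-jaw end, 45 mm from its middle, at half thickness (5 mm up).
- coupling: Steel pipe coupling, a plain ring 42 mm across, 30 mm bore and 30 mm high, standing in the well that does not hold the wrench. Origin: centre of its underside.
- tray: Open shallow metal tray on the bench in front of one end of the machine, 160 (its x) by 200 (its y) mm, 35 mm high, walls and floor 4 mm thick, 0.9 kg. Origin: centre of its underside.
- carton: Open cardboard carton of pipe fittings, 160 by 200 mm, 75 mm high, in front of the machine's other end. Origin: centre of its underside. A bystander.
- tape: Black tape measure, 70 by 40 mm, 60 mm high, on the bench between the tray and the carton. Origin: centre of its underside. A bystander.
- collar: Sheet-metal duct collar, a ring 104 mm across and 70 mm high, standing beyond the machine's left end. Origin: centre of its underside. A bystander.
- spray_can: Spray can, 60 mm across and 170 mm high, standing beyond the machine's right end. Origin: centre of its underside. A bystander.

How it is judged:
By the outcome, as a careful person would: the job done as asked, in the order asked, and still so for the second after the job is handed in, with the robot touching nothing.
It also fails if it takes over 72 s, if anything falls off the work surface, if the arm or the gripper's body presses on something with over 40 N, if the wrist force passes 120 N, or if a joint passes its speed limit or range.

## Working session

There is one attempt and no reset: what is moved stays moved. The work goes in short steps, Python scripts to look and compute and a tool call to move; the robot and the scene stay as the last step left them, time stands still between calls to the robot, and variables do not carry over. Pictures are saved under pics/ and viewed, at most 10 in all, crops included, and the job is handed in when it is done.

Besides the shell and the picture viewer there is one more tool, called after "Call:" as name(argument=value, ...) on one line, values as JSON. move_arm: Moves the arm, as the interface text tells. Its arguments: {"type":"object","properties":{"translation":{"type":"array","items":{"type":"array","items":{"type":"number"}}},"angular":{"type":"array","items":{"type":"array","items":{"type":"number"}}},"grip":{"type":"array","items":{"type":"number"}},"newtons":{"type":"number"}},"required":["translation","angular","grip"]}

```bash
mkdir -p pics; cat > h.py <<'E'
from rig import *
import numpy as np, cv2
def snap(n,f):
    c=read_camera(n); cv2.imwrite(f'pics/{f}.png',c['color'][:,:,::-1]); np.save(f'pics/{f}.npy',{k:v for k,v in c.items() if k!='color'},allow_pickle=True); return c
def cam(f): return np.load(f'pics/{f}.npy',allow_pickle=True).item()
def px2w(c,u,v,z):
    K=np.array([[c['fx'],0,c['cx']],[0,c['fy'],c['cy']],[0,0,1.]])
    p=cv2.undistortPoints(np.array([[[u,v]]],float),K,np.array([c['k1'],0,0,0.]))[0,0]
    d=np.array(c['orientation'])@np.array([p[0],-p[1],-1]); e=np.array(c['eye'])
    return e+d*(z-e[2])/d[2]
def w2px(c,P):
    q=np.array(c['orientation']).T@(np.array(P)-np.array(c['eye'])); x,y=q[0]/-q[2],-q[1]/-q[2]; s=1+c['k1']*(x*x+y*y)
    return c['fx']*x*s+c['cx'],c['fy']*y*s+c['cy']
E
python3 - <<'E'
from h import *
for n in('top','side'):
    c=snap(n,n+'0'); print(n,c['fx'],c['k1'],c['eye'],np.round(c['orientation'],3).tolist())
s=read_state(); print(s['ee_pos'],np.round(s['orientation'],3).tolist(),s['time'],s['width'])
E
```

```text
top 432.88852190059816 -0.11749906011499514 [0.33691642 0.00208676 1.45006165] [[0.029, 0.989, -0.145], [-1.0, 0.029, -0.007], [-0.002, 0.145, 0.989]]
side 535.4015735148814 -0.02408513850768896 [ 0.31331917 -1.37775452  1.34643236] [[0.987, 0.119, -0.104], [-0.157, 0.649, -0.744], [-0.021, 0.751, 0.66]]
[ 0.26642045 -0.59229026  0.19682073] [[0.912, 0.41, -0.001], [0.41, -0.912, 0.001], [-0.0, -0.002, -1.0]] 0.1 0.08494108058107258
```

View pics/top0.png

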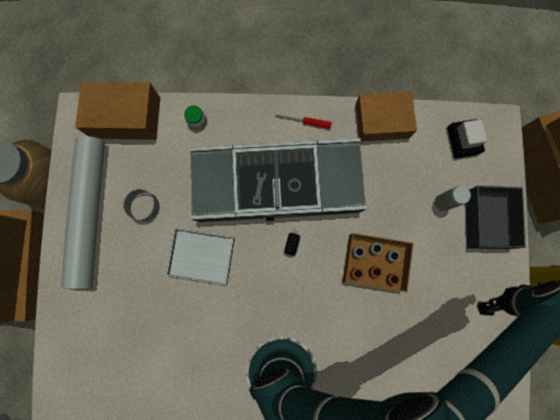

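View pics/side0.png

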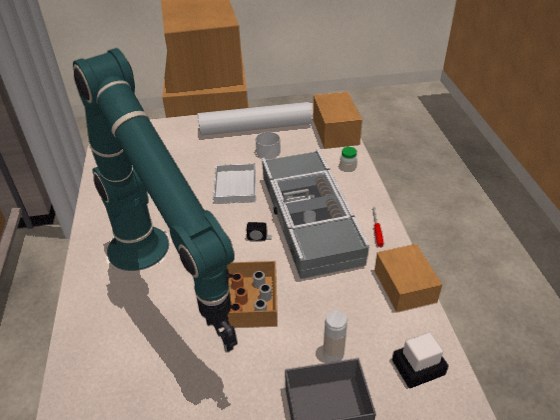

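The top view shows the wrench in the left (+y) well at about (259,188) and the coupling in the right well at (295,185). The tray is at (202,257), the handle at about (275,193) and the tape at (292,244). I'll enlarge the machine region to measure it.

```bash
python3 - <<'E'
import cv2
a=cv2.imread('pics/top0.png')[130:295,160:375]
a=cv2.resize(a,None,fx=3.6,fy=3.6,interpolation=cv2.INTER_CUBIC); cv2.imwrite('pics/crop0.png',cv2.convertScaleAbs(a,alpha=1.5,beta=10)); print(a.shape)
E
```

```text
(594, 774, 3)
```

View pics/crop0.png

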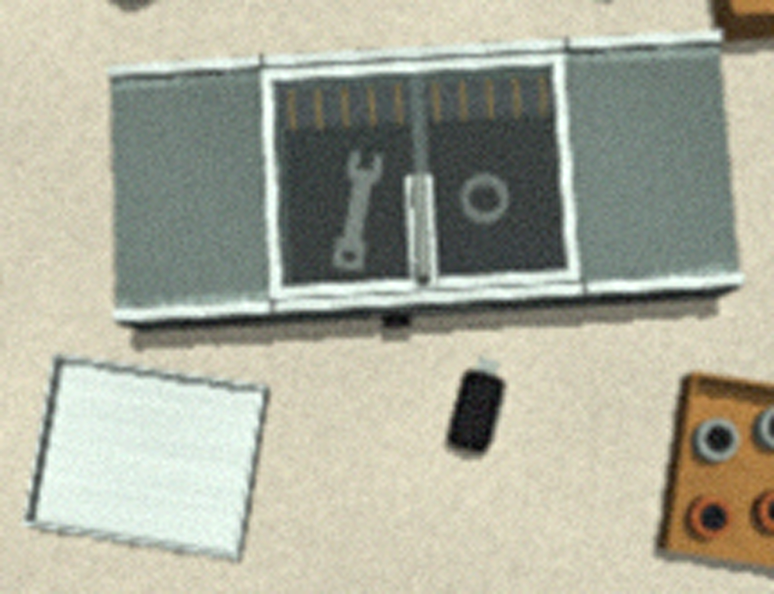

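```bash
cat >> h.py <<'E'
def cr(c,u,v,z): return px2w(c,160+(u+.5)/3.6-.5,130+(v+.5)/3.6-.5,z)
E
python3 - <<'E'
from h import *
c=cam('top0'); P=lambda u,v,z: np.round(cr(c,u,v,z),4)
for n,u,v in [('TL',110,70),('TR',721,33),('BR',744,280),('BL',117,316),('tTL',262,60),('tTR',566,43),('tBL',275,303),('tBR',584,289)]: print(n,P(u,v,.112))
for n,u,v in [('gTL',262,72),('gTR',567,57),('gBR',579,280),('gBL',270,300)]: print(n,P(u,v,.109))
print('handle',P(418,177,.143),P(424,283,.143), P(420,180,.149))
print('ring',P(348,257,.06),'jaw',P(366,162,.06))
print('coup',P(484,198,.085))
for u,v in[(57,357),(269,388),(240,560),(27,525)]: print('tray',P(u,v,.035))
E
```

```text
TL [0.7076 0.3122 0.112 ]
TR [ 0.7571 -0.232   0.112 ]
BR [ 0.5346 -0.2522  0.112 ]
BL [0.4873 0.2922 0.112 ]
tTL [0.7199 0.1765 0.112 ]
tTR [ 0.7432 -0.0934  0.112 ]
tBL [0.5027 0.1548 0.112 ]
tBR [ 0.5227 -0.1126  0.112 ]
gTL [0.7097 0.1763 0.109 ]
gTR [ 0.7312 -0.0947  0.109 ]
gBR [ 0.5309 -0.1084  0.109 ]
gBL [0.5056 0.1596 0.109 ]
handle [0.6111 0.0336 0.143 ] [0.5196 0.0257 0.143 ] [0.6072 0.0317 0.149 ]
ring [0.553  0.0965 0.06  ] jaw [0.6411 0.0835 0.06  ]
coup [ 0.6058 -0.0244  0.085 ]
tray [0.4564 0.3624 0.035 ]
tray [0.4342 0.1657 0.035 ]
tray [0.2785 0.1853 0.035 ]
tray [0.3026 0.381  0.035 ]
```

Call:
move_arm(translation=[[0,0,-2.7],[0,0,-2.7],[2.54,-4.22,0],[2.54,-4.22,0],[2.54,-4.22,0],[2.54,-4.22,0],[2.54,-4.22,0],[2.54,-4.22,0]], angular=[[0,0,0.167],[0,0,0.167],[0,0,0],[0,0,0],[0,0,0],[0,0,0],[0,0,0],[0,0,0]], grip=[8.5,8.5,8.5,8.5,8.5,8.5,8.5,8.5])

```text
time: 1.1
ee_pos: [0.3964, -0.3254, 0.2515]
orientation: [[0.996, 0.089, -0.0], [0.089, -0.996, 0.0], [-0.0, -0.0, -1.0]]
contact_force: [0.4, -0.2, 0.5]
width: 0.0846
grip_force: 0.0
```

Call:
move_arm(translation=[[2.54,-4.22,0],[2.54,-4.22,0],[2.54,-4.22,0],[2.54,-4.22,0],[2.54,-4.22,0],[2.54,-4.22,0],[2.54,-4.22,0],[2.54,-4.22,0]], angular=[[0,0,0],[0,0,0],[0,0,0],[0,0,0],[0,0,0],[0,0,0],[0,0,0],[0,0,0]], grip=[8.5,8.5,8.5,8.5,8.5,6.0,6.0,6.0])

```text
time: 2.1
ee_pos: [0.5688, 0.0285, 0.2513]
orientation: [[0.996, 0.088, -0.001], [0.088, -0.996, -0.0], [-0.001, 0.0, -1.0]]
contact_force: [0.4, -0.4, -1.0]
width: 0.0601
grip_force: 0.0
```

```bash
python3 - <<'E'
from h import *
c=snap('wrist','w1'); s=read_state(); print(s['ee_pos'],np.round(s['orientation'],3).tolist(),s['time'],s['width'],s['q'])
print(c['eye'],np.round(c['orientation'],3).tolist(),c['fx'])
E
```

```text
[0.57064485 0.03670786 0.25141443] [[0.995, 0.097, 0.002], [0.097, -0.995, 0.005], [0.002, -0.005, -1.0]] 2.15 0.06029141080791411 [  9.13704263  17.85016656 -19.79183989  98.72573491   6.28996934
  64.41375027 -96.93698059]
[0.64731789 0.03556611 0.42814883] [[0.088, 0.948, 0.306], [-0.996, 0.083, 0.028], [0.001, -0.308, 0.952]] 294.80445399045664
```

View pics/w1.png

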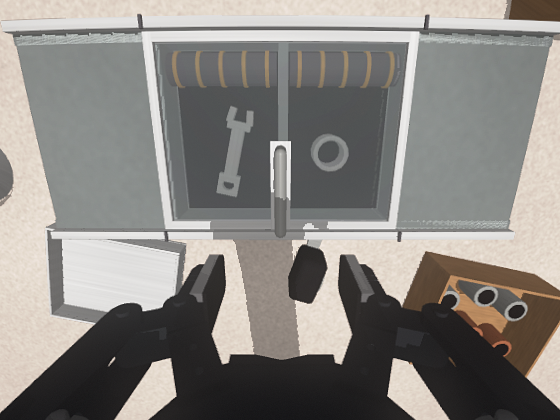

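The wrist view shows the handle bar running from (280,147) to (280,235). The ticks are at (141,20), (427,20), (165,233) and (400,236), the wrench jaw is at (239,117) with the ring at (229,184), and the coupling is at (329,153).

```bash
python3 - <<'E'
from h import *
c=cam('w1'); P=lambda u,v,z: px2w(c,u,v,z)[:2]
T=[P(141,21,.112),P(427,21,.112),P(400,236,.112),P(165,233,.112)]; print('ticks',np.round(T,4))
y=(T[0]-T[1])+(T[3]-T[2]); th=np.degrees(np.arctan2(-y[0],y[1])); o=np.mean(T,axis=0); print('yaw',th,'o',o)
G=[P(144,31,.109),P(418,31,.109),P(396,229,.109),P(171,229,.109)]
print('guard',np.round(G,4), np.mean(G,axis=0))
print('handle',P(280,147,.143),P(280,235,.143),'ring',P(229,184,.06),'jaw',P(239,117,.06),'coup top',P(329,153,.085))
t=np.radians(th);R=np.array([[np.cos(t),np.sin(t)],[-np.sin(t),np.cos(t)]])
for n,p in [('handle',(P(280,147,.143)+P(280,235,.143))/2),('ring',P(229,184,.06)),('jaw',P(239,117,.06)),('coup',P(329,153,.085)),('G',np.mean(G,axis=0))]: print(n,R@(p-o))
c=snap('wrist','w2'); s=read_state();print(s['ee_pos'],c['eye'])
E
```

```text
ticks [[ 0.7199  0.1756]
 [ 0.744  -0.0956]
 [ 0.5231 -0.1151]
 [ 0.5029  0.1586]]
yaw 4.641994950771835 o [0.62246316 0.03089356]
guard [[ 0.7121  0.1744]
 [ 0.7354 -0.0899]
 [ 0.5303 -0.1099]
 [ 0.5073  0.1525]] [0.62126368 0.03177103]
handle [0.61611872 0.03381923] [0.52552175 0.02596968] ring [0.55480724 0.09432426] jaw [0.63815837 0.08528752] coup top [ 0.60796845 -0.02356322]
handle [-0.05155439  0.00318361]
ring [-0.06230059  0.068698  ]
jaw [0.02004579 0.05294533]
coup [-0.01885433 -0.0531051 ]
G [-0.00112453  0.00097167]
[0.56936001 0.03386847 0.25120528] [0.64870794 0.04347249 0.42842296]
```

Call:
move_arm(translation=[[0.3,-0.2,1.0],[0,0,2.0],[0,0,2.0],[0,0,2.0],[0,0,2.0],[0,0,2.0],[0,0,1.6],[0,0,0]], angular=[[0,0,0],[0,0,0],[0,0,0],[0,0,0],[0,0,0],[0,0,0],[0,0,0],[0,0,0]], grip=[6,6,6,6,6,6,6,6])

```text
time: 3.2
ee_pos: [0.5701, 0.0283, 0.1241]
orientation: [[0.996, 0.087, -0.003], [0.087, -0.996, -0.001], [-0.003, 0.0, -1.0]]
contact_force: [0.7, 0.4, 0.1]
width: 0.0597
grip_force: 0.0
```

Call:
move_arm(translation=[[0,0,0],[0,0,0],[0,0,0],[0,0,0],[0,0,0],[0,0,0]], angular=[[0,0,0],[0,0,0],[0,0,0],[0,0,0],[0,0,0],[0,0,0]], grip=[4,3,2,1,0.8,0.8], newtons=30)

```text
time: 3.95
ee_pos: [0.5714, 0.0295, 0.1257]
orientation: [[0.996, 0.089, 0.0], [0.089, -0.996, -0.0], [0.0, 0.0, -1.0]]
contact_force: [-0.8, -0.7, -0.4]
width: 0.008
grip_force: 0.0
```

The opening reached 8 mm, less than the 12 mm bar, with no grip force, so the bar isn't between the pads. I'll look.

```bash
python3 - <<'E'
from h import *
c=snap('wrist','w3'); d=snap('top','t3'); e=snap('side','s3')
b=cv2.resize(e['color'][160:260,230:350],None,fx=4,fy=4,interpolation=cv2.INTER_CUBIC)
a=cv2.resize(c['color'][150:350,200:360],None,fx=2,fy=2)
cv2.imwrite('pics/m3.png',np.hstack([a,b])[:,:,::-1]); s=read_state(); print(s['width'],s['grip_force'],s['ee_pos'])
E
```

```text
0.007725678792203105 0.0 [0.57132017 0.02944214 0.12562562]
```

View pics/m3.png

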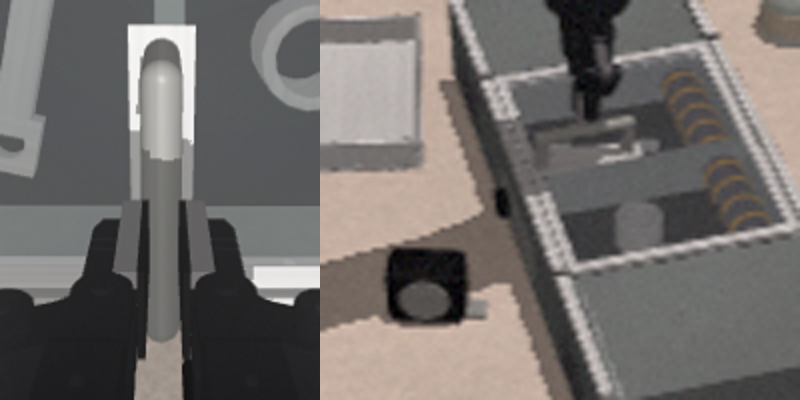

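Call:
move_arm(translation=[[0,0,0],[0,0,0],[0,0,0],[0,0,0]], angular=[[0,0,0],[0,0,0],[0,0,0],[0,0,0]], grip=[0.4,0,0,0], newtons=30)

```text
time: 4.6
ee_pos: [0.5713, 0.0295, 0.1257]
orientation: [[0.996, 0.089, -0.0], [0.089, -0.996, -0.0], [-0.0, 0.0, -1.0]]
contact_force: [-0.1, 0.8, -0.5]
width: -0.0001
grip_force: 0.0
```

```bash
python3 - <<'E'
from h import *
s=read_state(); print(s['width'],s['grip_force'],s['ee_pos'],s['contact_force'])
c=snap('wrist','w4'); e=snap('side','s4')
b=cv2.resize(e['color'][175:225,260:340],None,fx=5,fy=5,interpolation=cv2.INTER_CUBIC)[:, :400]
b=cv2.resize(e['color'][170:220,265:335],None,fx=6,fy=6,interpolation=cv2.INTER_CUBIC)
a=cv2.resize(c['color'][200:350,220:340],None,fx=2,fy=2)
cv2.imwrite('pics/m4.png',np.hstack([a,b])[:,:,::-1])
for p in [s['ee_pos'],[.6106,.0335,.143],[.531,.0265,.143],[.571,.03,.143]]: print(w2px(e,p),w2px(c,p))
E
```

```text
-9.533994253386768e-05 0.0 [0.57132259 0.02947297 0.12566358] [-0.09554675  0.77244498 -0.49374186]
(np.float64(296.1174808748615), np.float64(195.6123993755473)) (np.float64(281.30571718478166), np.float64(239.3313786800271))
(np.float64(306.9422041190139), np.float64(189.79193318954563)) (np.float64(280.32551510382353), np.float64(186.83759692275066))
(np.float64(284.8598282149216), np.float64(193.73167723086215)) (np.float64(280.4151466599191), np.float64(308.2006037530479))
(np.float64(295.9978704031061), np.float64(191.74778583444794)) (np.float64(280.4012027779705), np.float64(251.60868874462636))
```

View pics/m4.png

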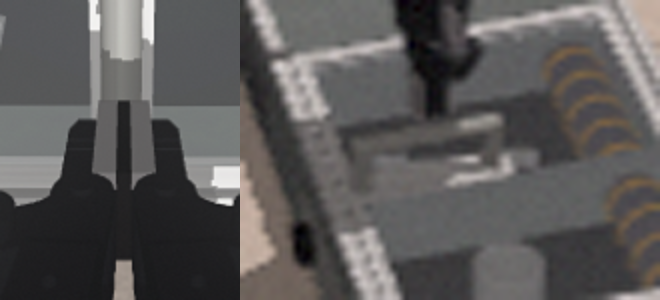

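The shut fingertips sit above the bar: in the side view the tip is at about (297,189) and the reported TCP projects to (296,195.6). So the tips look higher than the reported TCP. I'll put a number on it.

```bash
python3 - <<'E'
from h import *
e=cam('s4');w=cam('w4')
for z in (.1257,.135,.145,.155,.165): print(z,np.round(w2px(e,[.571,.0295,z]),1),'wrist tip front',np.round(w2px(w,[.582,.0305,z]),1))
im=cv2.imread('pics/s4.png'); print(im[180:196,297].mean(1).astype(int))
# gripper in start pics
s0=cam('side0'); print('start tcp side',w2px(s0,[.2664,-.5923,.1968]),w2px(s0,[.2664,-.5923,.2268]), 'top',w2px(cam('top0'),[.2664,-.5923,.1968]))
m=cv2.imread('pics/side0.png')[325:360,205:250].mean(2).astype(int)
print('\n'.join(' '.join('#' if x<60 else '.' for x in r) for r in m))
E
```

```text
0.1257 [296.  195.6] wrist tip front [281.2 224. ]
0.135 [296.  193.6] wrist tip front [281.2 229.5]
0.145 [296.  191.4] wrist tip front [281.2 236. ]
0.155 [296.  189.2] wrist tip front [281.2 243.2]
0.165 [296. 187.] wrist tip front [281.2 251.4]
[15 15 21 13 18 20 16 21 26 53 67 86 89 83 59 60]
start tcp side (np.float64(221.11062248817979), np.float64(346.85842321840533)) (np.float64(219.97277367330838), np.float64(339.8997150271333)) top (np.float64(485.51705372820527), np.float64(297.22397080141695))
. . . . . . . . . # # # # # # # # # # . . . . # # # . . . . . . . . . . . . . . . . . . .
. . . . . . . . . # # # # # # # # # # # . . . . # # # # . . . . . . . . . . . . . . . . .
. . . . . . . . . . # # # # # # . . . . . . . . . # # # # . . . . . . . . . . . . . . . .
. . . . . . . . . . # # # # . . . . . . # . . . . . # # # . . . . . . . . . . . . . . . .
. . . . . . . . . . . # # . . . . . . . # # . . . . # # # . . . . . . . . . . . . . . . .
. . . . . . . . . . . # # . . . . . . # # # . . . . # # # . . . . . . . . . . . . . . . .
. . . . . . . . . . . . # # . . . . # # # # # . 
[... 1861 characters left out ...]
 . . . . . . . . . . . . . . . . . . . . . . . . . . . . . . . . . . .
. . . . . . . . . . . . . . . . . . . . . . . . . . . . . . . . . . . . . . . . . . . . .
. . . . . . . . . . . . . . . . . . . . . . . . . . . . . . . . . . . . . . . . . . . . .
. . . . . . . . . . . . . . . . . . . . . . . . . . . . . . . . . . . . . . . . . . . . .
. . . . . . . . . . . . . . . . . . . . . . . . . . . . . . . . . . . . . . . . . . . . .
. . . . . . . . . . . . . . . . . . . . . . . . . . . . . . . . . . . . . . . . . . . . .
. . . . . . . . . . . . . . . . . . . . . . . . . . . . . . . . . . . . . . . . . . . . .
. . . . . . . . . . . . . . . . . . . . . . . . . . . . . . . . . . . . . . . . . . . . .
```

Both cameras put the shut tips about 30 mm above the reported TCP. I'll calibrate by touching the bar top (z = 149 mm) gently.

Call:
move_arm(translation=[[0,0,0.2],[0,0,0.2],[0,0,0]], angular=[[0,0,0],[0,0,0],[0,0,0]], grip=[0,0,0])

```text
time: 5.08
ee_pos: [0.5711, 0.0295, 0.1214]
orientation: [[0.996, 0.089, -0.001], [0.089, -0.996, -0.0], [-0.001, -0.0, -1.0]]
contact_force: [0.5, -0.2, 0.5]
width: 0.0002
grip_force: 0.0
```

Call:
move_arm(translation=[[0,0,0.15],[0,0,0.15],[0,0,0]], angular=[[0,0,0],[0,0,0],[0,0,0]], grip=[0,0,0])

```text
time: 5.45
ee_pos: [0.5712, 0.0295, 0.1185]
orientation: [[0.996, 0.089, -0.0], [0.089, -0.996, -0.0], [-0.0, 0.0, -1.0]]
contact_force: [-0.4, -0.9, 0.7]
width: -0.0003
grip_force: 0.0
```

Call:
move_arm(translation=[[0,0,0.15],[0,0,0.15],[0,0,0]], angular=[[0,0,0],[0,0,0],[0,0,0]], grip=[0,0,0])

```text
time: 5.82
ee_pos: [0.5713, 0.0295, 0.1156]
orientation: [[0.996, 0.089, -0.0], [0.089, -0.996, -0.0], [-0.0, 0.0, -1.0]]
contact_force: [0.0, 0.7, 0.1]
width: -0.0
grip_force: 0.0
```

Call:
move_arm(translation=[[0,0,0.15],[0,0,0]], angular=[[0,0,0],[0,0,0]], grip=[0,0])

```text
time: 6.08
ee_pos: [0.5714, 0.0295, 0.1153]
orientation: [[0.996, 0.089, 0.0], [0.089, -0.996, -0.0], [0.0, 0.0, -1.0]]
contact_force: [-2.7, -1.2, 8.8]
width: -0.0
grip_force: 4.3
```

Contact came at a reported z of 0.1155, so the real tips are 33.5 mm above the reported TCP. I'll apply that from now on: back off, open and regrasp.

Call:
move_arm(translation=[[0,0,-1.0],[0,0,-1.0],[0,0,0],[0,0,0],[0,0,1.0],[0,0,1.2],[0,0,1.2],[0,0,1.0]], angular=[[0,0,0],[0,0,0],[0,0,0],[0,0,0],[0,0,0],[0,0,0],[0,0,0],[0,0,0]], grip=[0,2,4,5,5,5,5,5])

```text
time: 7.08
ee_pos: [0.5708, 0.0294, 0.0888]
orientation: [[0.996, 0.089, -0.001], [0.089, -0.996, -0.0], [-0.001, -0.0, -1.0]]
contact_force: [-0.5, -0.0, 0.1]
width: 0.0499
grip_force: 0.0
```

Call:
move_arm(translation=[[0,0,0],[0,0,0],[0,0,0],[0,0,0],[0,0,0],[0,0,0],[0,0,0]], angular=[[0,0,0],[0,0,0],[0,0,0],[0,0,0],[0,0,0],[0,0,0],[0,0,0]], grip=[4,3,2,1,0,0,0], newtons=40)

```text
time: 7.95
ee_pos: [0.5716, 0.0296, 0.0907]
orientation: [[0.996, 0.089, 0.001], [0.089, -0.996, 0.0], [0.001, 0.0, -1.0]]
contact_force: [-1.8, 1.0, 5.8]
width: 0.0105
grip_force: 39.2
```

Call:
move_arm(translation=[[0,1,0],[0,2,0],[0,2,0],[0,2,0],[0,2,0],[0,2,0],[0,1.5,0],[0,0.8,0]], angular=[[0,0,0],[0,0,0],[0,0,0],[0,0,0],[0,0,0],[0,0,0],[0,0,0],[0,0,0]], grip=[0,0,0,0,0,0,0,0])

```text
time: 8.95
ee_pos: [0.5832, -0.1031, 0.0907]
orientation: [[0.996, 0.088, 0.0], [0.088, -0.996, 0.001], [0.0, -0.001, -1.0]]
contact_force: [-2.1, 3.4, 7.0]
width: 0.0105
grip_force: 39.6
```

Call:
move_arm(translation=[[0,0.2,0],[0,0.2,0],[0,0.1,0],[0,0,0],[0,0,0]], angular=[[0,0,0],[0,0,0],[0,0,0],[0,0,0],[0,0,0]], grip=[0,0,0,0,0])

```text
time: 9.57
ee_pos: [0.5836, -0.107, 0.0907]
orientation: [[0.996, 0.089, 0.0], [0.089, -0.996, 0.001], [0.0, -0.001, -1.0]]
contact_force: [-1.8, 2.9, 6.1]
width: 0.0107
grip_force: 39.5
```

Call:
move_arm(translation=[[0,0.15,0],[0,0.1,0],[0,0,0]], angular=[[0,0,0],[0,0,0],[0,0,0]], grip=[0,0,0])

```text
time: 9.95
ee_pos: [0.5836, -0.107, 0.0907]
orientation: [[0.996, 0.091, -0.001], [0.091, -0.996, 0.004], [-0.0, -0.004, -1.0]]
contact_force: [-3.6, 7.9, 7.6]
width: 0.0103
grip_force: 39.7
```

Call:
move_arm(translation=[[0,0.15,0],[0,0,0]], angular=[[0,0,0],[0,0,0]], grip=[0,0])

```text
time: 10.2
ee_pos: [0.5836, -0.1069, 0.0907]
orientation: [[0.996, 0.092, -0.001], [0.092, -0.996, 0.005], [-0.001, -0.005, -1.0]]
contact_force: [-3.0, 10.6, 8.5]
width: 0.0109
grip_force: 39.8
```

Call:
move_arm(translation=[[0,-0.4,0],[0,0,0],[0,0,0],[0,0,0],[0,0,-2],[0,0,-4],[0,0,-4],[0,0,-2]], angular=[[0,0,0],[0,0,0],[0,0,0],[0,0,0],[0,0,0],[0,0,0],[0,0,0],[0,0,0]], grip=[0,2,4,5,5,5,5,5])

```text
time: 11.2
ee_pos: [0.5845, -0.1083, 0.2125]
orientation: [[0.996, 0.088, 0.003], [0.088, -0.996, -0.001], [0.003, 0.001, -1.0]]
contact_force: [0.4, -1.2, -1.3]
width: 0.0502
grip_force: 0.0
```

Call:
move_arm(translation=[[0.5,-3.5,0],[0.5,-4,0],[0.5,-4,0],[0.5,-4,0],[0.9,-4,0],[0,0,0],[0,0,0],[0,0,0]], angular=[[0,0,0],[0,0,0],[0,0,0],[0,0,0],[0,0,0],[0,0,0.105],[0,0,0.105],[0,0,0]], grip=[5,5,5,5,5,5,5,5])

```text
time: 12.2
ee_pos: [0.5951, 0.0887, 0.2099]
orientation: [[0.993, -0.12, -0.0], [-0.12, -0.993, -0.0], [-0.0, 0.0, -1.0]]
contact_force: [-0.5, 0.1, -0.4]
width: 0.0499
grip_force: 0.0
```

Call:
move_arm(translation=[[0,0,0],[0,0,0],[0,0,0],[0,0,0]], angular=[[0,0,0],[0,0,0],[0,0,0],[0,0,0]], grip=[5,5,5,5])

```text
time: 12.7
ee_pos: [0.5952, 0.0887, 0.2102]
orientation: [[0.993, -0.121, 0.0], [-0.121, -0.993, 0.0], [0.0, -0.0, -1.0]]
contact_force: [-0.1, -0.5, 0.3]
width: 0.0502
grip_force: 0.0
```

```bash
python3 - <<'E'
from h import *
c=snap('wrist','w5'); s=read_state(); print(s['ee_pos'],c['eye'],np.round(s['orientation'],3).tolist(),s['width'])
E
```

```text
[0.59517034 0.08872036 0.21014506] [0.67330231 0.0792906  0.38701384] [[0.993, -0.121, -0.0], [-0.121, -0.993, -0.0], [-0.0, 0.0, -1.0]] 0.05000861283985051
```

View pics/w5.png

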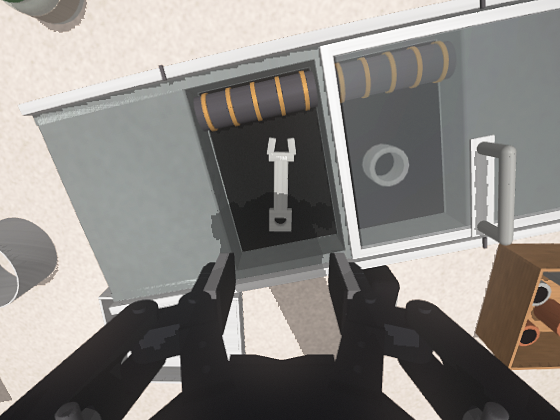

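The +y well is open. The wrench jaw is at about (281,149) and the ring at (280,220), and it stands nearly straight in the tool frame.

```bash
python3 - <<'E'
from h import *
c=cam('w5'); r=px2w(c,280.5,220,.06);j=px2w(c,281,148.5,.06); d=j-r
print(r,j,np.linalg.norm(d),np.degrees(np.arctan2(d[1],d[0])), r+d*42/87)
s=read_state(); print(np.array(s['orientation']).T@(r+d*42/87-s['ee_pos']))
E
```

```text
[0.55368639 0.09467829 0.06      ] [0.63641528 0.08392536 0.06      ] 0.08342478178645464 -7.405670663083906 [0.59362448 0.08948722 0.06      ]
[-0.00162506 -0.00057558  0.15014508]
```

Call:
move_arm(translation=[[-0.2,0,2.5],[0,0,3],[0,0,3],[0,0,3],[0,0,3],[0,0,2],[0,0,1],[0,0,0]], angular=[[0,0,0],[0,0,0],[0,0,0],[0,0,0],[0,0,0],[0,0,0],[0,0,0],[0,0,0]], grip=[4,4,4,4,4,4,4,4])

```text
time: 13.75
ee_pos: [0.5932, 0.0891, 0.035]
orientation: [[0.993, -0.121, -0.0], [-0.121, -0.993, -0.0], [-0.0, 0.0, -1.0]]
contact_force: [-0.1, 1.0, 0.0]
width: 0.0402
grip_force: 0.0
```

Call:
move_arm(translation=[[0,0,0.5],[0,0,0.4],[0,0,0],[0,0,0]], angular=[[0,0,0],[0,0,0],[0,0,0],[0,0,0]], grip=[4,4,4,4])

```text
time: 14.25
ee_pos: [0.5934, 0.0891, 0.0264]
orientation: [[0.993, -0.121, 0.0], [-0.121, -0.993, 0.0], [0.0, -0.0, -1.0]]
contact_force: [0.0, 0.5, 0.1]
width: 0.0404
grip_force: 0.0
```

Call:
move_arm(translation=[[0,0,0.2],[0,0,0],[0,0,0],[0,0,0],[0,0,0],[0,0,0],[0,0,0],[0,0,0]], angular=[[0,0,0],[0,0,0],[0,0,0],[0,0,0],[0,0,0],[0,0,0],[0,0,0],[0,0,0]], grip=[4,3,2.5,2,1.5,1,0.5,0], newtons=45)

```text
time: 15.25
ee_pos: [0.5933, 0.0891, 0.0244]
orientation: [[0.993, -0.121, 0.0], [-0.121, -0.993, 0.0], [0.0, -0.0, -1.0]]
contact_force: [-0.6, 0.4, 2.5]
width: 0.014
grip_force: 44.7
```

Call:
move_arm(translation=[[0,0,-0.5],[0,0,-1.5],[0,0,-2.5],[0,0,-3],[0,0,-3],[0,0,-3],[0,0,-2.5],[0,0,-1]], angular=[[0,0,0],[0,0,0],[0,0,0],[0,0,0],[0,0,0],[0,0,0],[0,0,0],[0,0,0]], grip=[0,0,0,0,0,0,0,0])

```text
time: 16.25
ee_pos: [0.5939, 0.0892, 0.1965]
orientation: [[0.993, -0.121, 0.003], [-0.121, -0.993, 0.0], [0.003, -0.001, -1.0]]
contact_force: [0.2, 0.8, -1.0]
width: 0.0145
grip_force: 44.2
```

```bash
python3 - <<'E'
from h import *
s=read_state();R=np.array(s['orientation']); print(s['ee_pos'],s['width'],s['grip_force'],s['q'])
# recheck tray from w1,w5
c=cam('top0')
T=np.array([cr(c,u,v,.035) for u,v in[(57,357),(269,388),(240,560),(27,525)]]);print(T.mean(0))
c=cam('w1')
for u,v in[(50,230),(186,243),(176,328),(52,313)]: print(px2w(c,u,v,.035))
c=snap('wrist','w6')
E
```

```text
[0.59394188 0.0891584  0.1964868 ] 0.014519376115023777 44.22025501728058 [   2.87584391   23.58050428  -18.95952106   98.29109429    8.72236082
   59.39005173 -115.9951563 ]
[0.36792134 0.27360007 0.035     ]
[0.4570271  0.35875307 0.035     ]
[0.45461355 0.15822155 0.035     ]
[0.30044447 0.17711776 0.035     ]
[0.30894815 0.37990452 0.035     ]
```

View pics/w6.png

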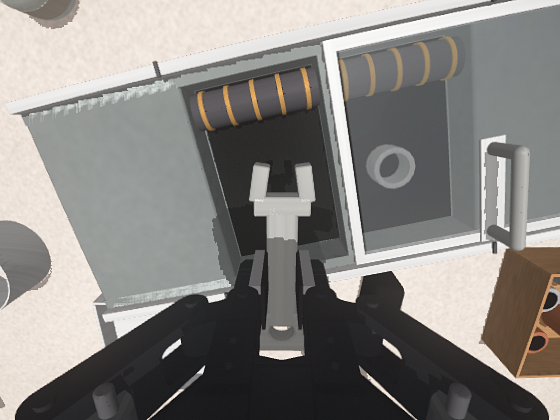

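The wrench is held level by its shank. Next I'll carry it over the tray.

Call:
move_arm(translation=[[-1.7,-1.0,0],[-3.5,-2.2,0],[-3.5,-2.2,0],[-3.5,-2.2,0],[-3.5,-2.2,0],[-3.5,-2.2,0],[-3.5,-2.2,0],[-2.0,-1.4,0]], angular=[[0,0,0],[0,0,0],[0,0,0],[0,0,0],[0,0,0],[0,0,0],[0,0,0],[0,0,0]], grip=[0,0,0,0,0,0,0,0])

```text
time: 17.3
ee_pos: [0.3629, 0.2747, 0.193]
orientation: [[0.993, -0.117, -0.002], [-0.117, -0.993, -0.002], [-0.002, 0.002, -1.0]]
contact_force: [0.4, 0.2, -1.4]
width: 0.0141
grip_force: 44.2
```

Call:
move_arm(translation=[[0,0,2],[0,0,3],[0,0,3],[0,0,3],[0,0,3],[0,0,2],[0,0,1],[0,0,0]], angular=[[0,0,0],[0,0,0],[0,0,0],[0,0,0],[0,0,0],[0,0,0],[0,0,0],[0,0,0]], grip=[0,0,0,0,0,0,0,0])

```text
time: 18.3
ee_pos: [0.3655, 0.2735, 0.0235]
orientation: [[0.993, -0.12, -0.002], [-0.12, -0.993, -0.001], [-0.002, 0.001, -1.0]]
contact_force: [-0.7, 0.1, -1.2]
width: 0.0143
grip_force: 44.2
```

Call:
move_arm(translation=[[0,0,1.5],[0,0,1.5],[0,0,1],[0,0,0.5],[0,0,0.2],[0,0,0],[0,0,0]], angular=[[0,0,0],[0,0,0],[0,0,0],[0,0,0],[0,0,0],[0,0,0],[0,0,0]], grip=[0,0,0,0,0,0,0])

```text
time: 19.18
ee_pos: [0.3671, 0.274, -0.0225]
orientation: [[0.993, -0.121, 0.001], [-0.121, -0.993, 0.0], [0.001, -0.0, -1.0]]
contact_force: [-0.3, 0.2, -0.8]
width: 0.0143
grip_force: 44.2
```

Call:
move_arm(translation=[[0,0,0.15],[0,0,0.1],[0,0,0]], angular=[[0,0,0],[0,0,0],[0,0,0]], grip=[0,0,0])

```text
time: 19.55
ee_pos: [0.3668, 0.2738, -0.0254]
orientation: [[0.993, -0.121, -0.0], [-0.121, -0.993, -0.0], [-0.0, 0.0, -1.0]]
contact_force: [-0.7, -0.7, -1.2]
width: 0.0143
grip_force: 44.2
```

Call:
move_arm(translation=[[0,0,0.1],[0,0,0],[0,0,0]], angular=[[0,0,0],[0,0,0],[0,0,0]], grip=[0,0,0])

```text
time: 19.92
ee_pos: [0.3668, 0.2738, -0.0264]
orientation: [[0.993, -0.121, -0.0], [-0.121, -0.993, -0.0], [-0.0, 0.0, -1.0]]
contact_force: [0.0, -0.8, -1.6]
width: 0.0144
grip_force: 44.2
```

Call:
move_arm(translation=[[0,0,0.1],[0,0,0]], angular=[[0,0,0],[0,0,0]], grip=[0,0])

```text
time: 20.18
ee_pos: [0.3669, 0.2738, -0.0267]
orientation: [[0.993, -0.121, 0.0], [-0.121, -0.993, -0.0], [0.0, 0.0, -1.0]]
contact_force: [-1.5, -1.0, 8.0]
width: 0.0145
grip_force: 45.3
```

The wrench touched the tray floor, as predicted. Now I'll release it and rise.

Call:
move_arm(translation=[[0,0,0],[0,0,0],[0,0,0],[0,0,-1],[0,0,-3],[0,0,-4],[0,0,-5],[0,0,-4]], angular=[[0,0,0],[0,0,0],[0,0,0],[0,0,0],[0,0,0],[0,0,0],[0,0,0],[0,0,0]], grip=[2,3,4,4,4,4,4,4])

```text
time: 21.18
ee_pos: [0.367, 0.274, 0.1451]
orientation: [[0.993, -0.121, 0.001], [-0.121, -0.993, 0.001], [0.001, -0.001, -1.0]]
contact_force: [0.4, -0.5, -0.4]
width: 0.0401
grip_force: 0.0
```

```bash
python3 - <<'E'
from h import *
s=read_state(); print(s['ee_pos'],s['width'],s['q'])
R=np.array(s['orientation'])
t=-0.21; Rn=R@cv2.Rodrigues(np.array([0,0,t]))[0]; print(np.round(Rn,3))
print('delta tool after turn',Rn.T@(np.array([.5836,-.107,.21])-s['ee_pos'])*100)
E
```

```text
[0.36696925 0.27398206 0.14510838] 0.040068605786794005 [ -15.18967547   15.07943488  -29.15981521  119.20038869    9.86253374
   47.892863   -147.07595786]
[[ 0.996  0.089  0.001]
 [ 0.089 -0.996  0.001]
 [ 0.001 -0.001 -1.   ]]
delta tool after turn [18.20209642 39.86734454 -6.49229013]
```

Call:
move_arm(translation=[[0,0,-3.3],[0,0,-3.2],[0.92,2.0,0],[1.8,4,0],[1.8,4,0],[1.8,4,0],[1.8,4,0],[1.8,4,0]], angular=[[0,0,-0.105],[0,0,-0.105],[0,0,0],[0,0,0],[0,0,0],[0,0,0],[0,0,0],[0,0,0]], grip=[4,4,4,5,5,5,5,5])

```text
time: 22.18
ee_pos: [0.4855, 0.0623, 0.2084]
orientation: [[0.996, 0.089, 0.001], [0.089, -0.996, 0.0], [0.001, -0.0, -1.0]]
contact_force: [1.0, -0.1, 1.2]
width: 0.0504
grip_force: 0.0
```

Call:
move_arm(translation=[[1.8,4,0],[1.8,4,0],[1.8,4,0],[1.8,4,0],[0.9,2,0],[0,0,0],[0,0,0],[0,0,0]], angular=[[0,0,0],[0,0,0],[0,0,0],[0,0,0],[0,0,0],[0,0,0],[0,0,0],[0,0,0]], grip=[5,5,5,5,5,5,5,5])

```text
time: 23.18
ee_pos: [0.5814, -0.1067, 0.2079]
orientation: [[0.996, 0.091, -0.0], [0.091, -0.996, 0.001], [-0.0, -0.001, -1.0]]
contact_force: [-0.2, -0.1, -0.1]
width: 0.0501
grip_force: 0.0
```

Call:
move_arm(translation=[[0.2,0,1.5],[0,0,2.5],[0,0,2.5],[0,0,2.5],[0,0,1.7],[0,0,1],[0,0,0],[0,0,0]], angular=[[0,0,0],[0,0,0],[0,0,0],[0,0,0],[0,0,0],[0,0,0],[0,0,0],[0,0,0]], grip=[5,5,5,5,5,5,5,5])

```text
time: 24.18
ee_pos: [0.5845, -0.1085, 0.0915]
orientation: [[0.996, 0.089, 0.001], [0.089, -0.996, -0.0], [0.001, 0.0, -1.0]]
contact_force: [-0.5, -0.3, 1.1]
width: 0.0502
grip_force: 0.0
```

Call:
move_arm(translation=[[0,0,0],[0,0,0],[0,0,0],[0,0,0],[0,0,0],[0,0,0],[0,0,0]], angular=[[0,0,0],[0,0,0],[0,0,0],[0,0,0],[0,0,0],[0,0,0],[0,0,0]], grip=[4,3,2,1,0,0,0], newtons=40)

```text
time: 25.05
ee_pos: [0.5837, -0.1071, 0.0909]
orientation: [[0.996, 0.09, -0.0], [0.09, -0.996, 0.001], [-0.0, -0.001, -1.0]]
contact_force: [-1.7, 6.1, 4.5]
width: 0.0105
grip_force: 39.0
```

Call:
move_arm(translation=[[0,-1,0],[0,-2,0],[0,-2,0],[0,-2.5,0],[0,-2.5,0],[0,-2,0],[0,-1,0],[0,-0.5,0]], angular=[[0,0,0],[0,0,0],[0,0,0],[0,0,0],[0,0,0],[0,0,0],[0,0,0],[0,0,0]], grip=[0,0,0,0,0,0,0,0])

```text
time: 26.05
ee_pos: [0.5721, 0.0264, 0.0909]
orientation: [[0.996, 0.089, 0.001], [0.089, -0.996, -0.0], [0.001, 0.0, -1.0]]
contact_force: [1.2, -4.3, 5.7]
width: 0.0102
grip_force: 39.4
```

Call:
move_arm(translation=[[0,0,0],[0,0,0],[0,0,0]], angular=[[0,0,0],[0,0,0],[0,0,0]], grip=[0,0,0])

```text
time: 26.42
ee_pos: [0.5721, 0.0269, 0.0909]
orientation: [[0.996, 0.088, 0.001], [0.088, -0.996, 0.001], [0.001, -0.001, -1.0]]
contact_force: [0.1, 0.4, 5.3]
width: 0.0106
grip_force: 39.4
```

Call:
move_arm(translation=[[0,0,0],[0,0,0],[0,0,0],[0,0,0],[0,0,-2],[0,0,-4],[0,0,-4],[0,0,-4]], angular=[[0,0,0],[0,0,0],[0,0,0],[0,0,0],[0,0,0],[0,0,0],[0,0,0],[0,0,0]], grip=[2,3.5,5,5,5,5,5,5])

```text
time: 27.42
ee_pos: [0.5716, 0.026, 0.2319]
orientation: [[0.996, 0.089, -0.0], [0.089, -0.996, 0.0], [-0.0, -0.0, -1.0]]
contact_force: [1.0, 0.1, -0.1]
width: 0.0501
grip_force: 0.0
```

Call:
move_arm(translation=[[0,0,-2],[-2,0,-2],[-3,0,0],[-2,0,0],[0,0,0],[0,0,0],[0,0,0],[0,0,0]], angular=[[0,0,0],[0,0,0],[0,0,0],[0,0,0],[0,0,0],[0,0,0],[0,0,0],[0,0,0]], grip=[5,5,5,5,5,5,5,5])

```text
time: 28.42
ee_pos: [0.5025, 0.0199, 0.2704]
orientation: [[0.996, 0.089, -0.0], [0.089, -0.996, 0.0], [-0.0, -0.0, -1.0]]
contact_force: [0.1, 0.3, 0.0]
width: 0.0496
grip_force: 0.0
```

```bash
python3 - <<'E'
from h import *
snap('wrist','w7'); print(read_state()['ee_pos'])
E
```

```text
[0.50236173 0.01987027 0.27040978]
```

View pics/w7.png

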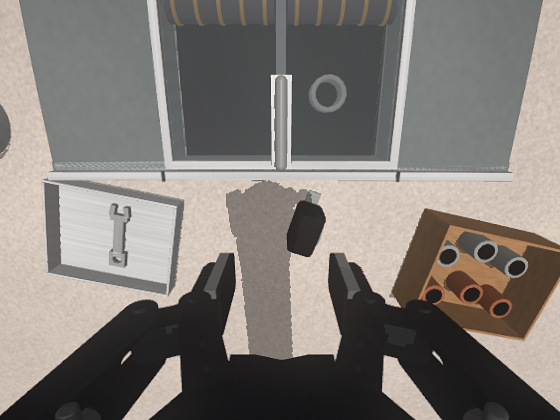

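The wrench lies flat in the tray at about (119,236). The guard's ends line up with the ticks at (163,176) and (398,176), and the coupling at (327,93) hasn't moved. I'm handing the job in.

```bash
python3 -c "
from rig import *
print(finish_job())"
```

```text
the job is handed in; nothing more can be done
None
```

The job is handed in: the wrench lies flat in the tray, the guard is back in the middle over both wells, and the last pictures show the coupling and the other items in view undisturbed (the spray can was out of view). It took about 28.5 s of the 72 s.

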